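# Load the oiling stands with bearing sleeves

## Task

Before any sleeve is put on, press the pump oiler's cap fully down and let it come up, to wet the spindles. Then slide every brass sleeve standing on the counter, flange down, onto a free spindle of its own height (tall sleeves on the tall stand, short ones on the short stand), fully home past the sprung ball until it clicks out above the sleeve, and when all are home press the oiler's cap fully down and let it up once more. Leave the governor, brush and mica diaphragm where they are.

Things in the scene. Friction and masses are not known exactly. Their poses are not given: they have to be found in the camera images.
- tall_sleeve_1_mid (a point): Tall brass sleeve, upright on the counter or absent (None): barrel 40 mm across, 80 mm high overall, 23 mm bore right through, foot flange 64 mm across and 8 mm thick; 0.24 to 0.38 kg. Point: on its axis half-way up (40 mm); z from flange to plain end. Grip the barrel 10 to 20 mm below its top: on the spindle, the rod comes up through it and ends 24.5 mm above it.
- tall_sleeve_2_mid (a point): Tall brass sleeve, upright on the counter or absent (None): barrel 40 mm across, 80 mm high overall, 23 mm bore right through, foot flange 64 mm across and 8 mm thick; 0.24 to 0.38 kg. Point: on its axis half-way up (40 mm); z from flange to plain end. Grip the barrel 10 to 20 mm below its top: on the spindle, the rod comes up through it and ends 24.5 mm above it.
- tall_seat_a (a point): Tall spindle a of the tall stand, a fixed steel block 80 x 190 x 30 mm with two upright spindles 100 mm apart along its y. Point: on the spindle's axis at the block's top face, where the flange sits; z up. The spindle is a 20 mm rod ending 104.5 mm above this point in a 9 mm high lead-in cone (10 mm across at the tip).
- tall_ball_a (a joint): Sprung brass ball of tall spindle a: 20 mm across, 5 mm out of the rod on the side away from the robot, centre 88.5 mm above the seat, so just over a 80 mm sleeve that is home. 0 m out (rest), to 0.006 pushed in; 1 to 4 mm while a sleeve slides over it, back to 0 at the click. Passing it takes roughly 5 to 15 N down, more than the sleeve's weight.
- tall_seat_b (a point): Tall spindle b of the tall stand, a fixed steel block 80 x 190 x 30 mm with two upright spindles 100 mm apart along its y. Point: on the spindle's axis at the block's top face, where the flange sits; z up. The spindle is a 20 mm rod ending 104.5 mm above this point in a 9 mm high lead-in cone (10 mm across at the tip).
- tall_ball_b (a joint): Sprung brass ball of tall spindle b: 20 mm across, 5 mm out of the rod on the side away from the robot, centre 88.5 mm above the seat, so just over a 80 mm sleeve that is home. 0 m out (rest), to 0.006 pushed in; 1 to 4 mm while a sleeve slides over it, back to 0 at the click. Passing it takes roughly 5 to 15 N down, more than the sleeve's weight.
- short_sleeve_1_mid (a point): Short brass sleeve, upright on the counter or absent (None): barrel 40 mm across, 60 mm high overall, 23 mm bore right through, foot flange 64 mm across and 8 mm thick; 0.19 to 0.3 kg. Point: on its axis half-way up (30 mm); z from flange to plain end. Grip the barrel 10 to 20 mm below its top: on the spindle, the rod comes up through it and ends 24.5 mm above it.
- short_sleeve_2_mid (a point): Short brass sleeve, upright on the counter or absent (None): barrel 40 mm across, 60 mm high overall, 23 mm bore right through, foot flange 64 mm across and 8 mm thick; 0.19 to 0.3 kg. Point: on its axis half-way up (30 mm); z from flange to plain end. Grip the barrel 10 to 20 mm below its top: on the spindle, the rod comes up through it and ends 24.5 mm above it.
- short_seat_a (a point): Short spindle a of the short stand, a fixed steel block 80 x 190 x 30 mm with two upright spindles 100 mm apart along its y. Point: on the spindle's axis at the block's top face, where the flange sits; z up. The spindle is a 20 mm rod ending 84.5 mm above this point in a 9 mm high lead-in cone (10 mm across at the tip).
- short_ball_a (a joint): Sprung brass ball of short spindle a: 20 mm across, 5 mm out of the rod on the side away from the robot, centre 68.5 mm above the seat, so just over a 60 mm sleeve that is home. 0 m out (rest), to 0.006 pushed in; 1 to 4 mm while a sleeve slides over it, back to 0 at the click. Passing it takes roughly 5 to 15 N down, more than the sleeve's weight.
- short_seat_b (a point): Short spindle b of the short stand, a fixed steel block 80 x 190 x 30 mm with two upright spindles 100 mm apart along its y. Point: on the spindle's axis at the block's top face, where the flange sits; z up. The spindle is a 20 mm rod ending 84.5 mm above this point in a 9 mm high lead-in cone (10 mm across at the tip).
- short_ball_b (a joint): Sprung brass ball of short spindle b: 20 mm across, 5 mm out of the rod on the side away from the robot, centre 68.5 mm above the seat, so just over a 60 mm sleeve that is home. 0 m out (rest), to 0.006 pushed in; 1 to 4 mm while a sleeve slides over it, back to 0 at the click. Passing it takes roughly 5 to 15 N down, more than the sleeve's weight.
- oiler_cap_top (a point): Centre of the top of the pump oiler's white cap (38 mm across, top 153 mm above the counter). The oiler is a fixed amber glass bottle 72 mm across in steel bands, at the left or right side of the counter; it feeds the spindles through a line under the counter. The point moves with the cap; z up.
- oiler_cap (a joint): The oiler's sprung cap: 0 m up (rest), 0.008 pressed fully down (straight down). Spring 2.75 N at the start of the stroke, 7.2 N at its end; comes back up by itself.
- governor: Chrome governor assembly, a bracket 130 x 50 x 62 mm near the robot on its right; a bystander, to be left where it is. Origin at the centre of its underside.
- record_brush: Red enamel record brush 130 x 45 x 28 mm, beyond the stands; a bystander, to be left where it is. Origin at the centre of its underside.
- diaphragm: Mica diaphragm disc in a brass ring, 64 mm in diameter, 8 mm thick, lying flat between the two stands; a bystander, to be left where it is. Origin at the centre of its underside.

How it is judged (in metres and radians):
On the way, in this order (a step that is already met when the one before it is completed fails the run):
1. the oiler's cap is pressed fully down while no sleeve is on a spindle yet (value of joint oiler_cap above 0.006 m and height (world z) of each of tall_sleeve_1_mid, tall_sleeve_2_mid, short_sleeve_1_mid, short_sleeve_2_mid below 0.048 m), for 0.1 s.
2. the cap has come up again (value of joint oiler_cap below 0.0015 m), for 0.1 s.
3. every sleeve is home on a spindle of its own height, ball clicked out (((horizontal distance between tall_sleeve_1_mid and tall_seat_a below 0.004 m and z of tall_sleeve_1_mid in the frame of tall_seat_a below 0.0435 m and angle between tall_sleeve_1_mid's own z axis and vertical below 0.08 rad and value of joint tall_ball_a below 0.0015 m) or (horizontal distance between tall_sleeve_1_mid and tall_seat_b below 0.004 m and z of tall_sleeve_1_mid in the frame of tall_seat_b below 0.0435 m and angle between tall_sleeve_1_mid's own z axis and vertical below 0.08 rad and value of joint tall_ball_b below 0.0015 m)) and ((horizontal distance between tall_sleeve_2_mid and tall_seat_a below 0.004 m and z of tall_sleeve_2_mid in the frame of tall_seat_a below 0.0435 m and angle between tall_sleeve_2_mid's own z axis and vertical below 0.08 rad and value of joint tall_ball_a below 0.0015 m) or (horizontal distance between tall_sleeve_2_mid and tall_seat_b below 0.004 m and z of tall_sleeve_2_mid in the frame of tall_seat_b below 0.0435 m and angle between tall_sleeve_2_mid's own z axis and vertical below 0.08 rad and value of joint tall_ball_b below 0.0015 m)) and ((horizontal distance between short_sleeve_1_mid and short_seat_a below 0.004 m and z of short_sleeve_1_mid in the frame of short_seat_a below 0.0335 m and angle between short_sleeve_1_mid's own z axis and vertical below 0.08 rad and value of joint short_ball_a below 0.0015 m) or (horizontal distance between short_sleeve_1_mid and short_seat_b below 0.004 m and z of short_sleeve_1_mid in the frame of short_seat_b below 0.0335 m and angle between short_sleeve_1_mid's own z axis and vertical below 0.08 rad and value of joint short_ball_b below 0.0015 m)) and ((horizontal distance between short_sleeve_2_mid and short_seat_a below 0.004 m and z of short_sleeve_2_mid in the frame of short_seat_a below 0.0335 m and angle between short_sleeve_2_mid's own z axis and vertical below 0.08 rad and value of joint short_ball_a below 0.0015 m) or (horizontal distance between short_sleeve_2_mid and short_seat_b below 0.004 m and z of short_sleeve_2_mid in the frame of short_seat_b below 0.0335 m and angle between short_sleeve_2_mid's own z axis and vertical below 0.08 rad and value of joint short_ball_b below 0.0015 m))), for 0.2 s.
4. the cap is pressed fully down again with all sleeves home (all of step 3 and value of joint oiler_cap above 0.006 m), for 0.1 s.
At the end, for the whole second after the job is handed in: Every sleeve present stands on a spindle of its own height: axes within 4 mm, flange within 3.5 mm of the stand's top face, tilt under 0.08 rad, that spindle's ball out to within 1.5 mm; the oiler's cap is up (within 1.5 mm) (all of step 3 and value of joint oiler_cap below 0.0015 m); the robot touches nothing.
It fails at once if the governor is moved by more than 40 mm (distance of governor from where it was at the start of the episode above 0.04 m).
It fails at once if the record brush is moved by more than 40 mm (distance of record_brush from where it was at the start of the episode above 0.04 m).
It fails at once if the diaphragm is moved by more than 40 mm (distance of diaphragm from where it was at the start of the episode above 0.04 m).
Of tall_sleeve_1, tall_sleeve_2, short_sleeve_1, short_sleeve_2 only 3 to 4 are there at a start; the rules pass over those that are not, and their reading is None.
At some moment in a run one of tall_sleeve_1, tall_sleeve_2, short_sleeve_1, short_sleeve_2 may be knocked a few centimetres aside while the robot is not near it.
It also fails if it takes over 210 s, if anything falls off the work surface, if the arm or the gripper's body presses on something with over 40 N, if the wrist force passes 120 N, or if a joint passes its speed limit or range.

## Robot

A 6-joint arm with a two-finger parallel gripper is mounted at the origin on the work surface. World frame = base frame: x ahead of the robot, y to its left, z up, the work surface at z = 0. Lengths are in mm, angles in rad, forces in N, time in s.
With the tool pointing down it reaches from about 350 to 875 mm from the base axis. Payload 4.2 kg.
Tool frame: the origin (TCP) lies at the very end of the fingers, on their centre line; the grasp point (between the pads) lies 19 mm behind it; z points along the fingers, y is the line along which they close (so a half turn about z gives the same grasp; the last joint's range is limited). The gripper opens to 85 mm and grips with 20 to 120 N. Pads are 22 mm wide; open, the fingers measure 114 mm over their backs; the gripper's body (76 mm by 85 mm) begins 54 mm behind the grasp point. The pads swing forward as they close: fully open they stand 13 mm farther back than shut.
Start: joints at [1.4, 0.385, 0.008, 0, -1.194, -0.259], TCP at [260.397, 568.148, 231.312] pointing down, gripper open.
Joint ranges: [-3.14, 3.14], [-1.21, 2.06], [-1.07, 1.41], [-3.16, 2.05], [-2.99, -0.16], [-3.1, 3.1]. Speed limits (rad/s): [2.79, 2.79, 3.14, 3.14, 3.14, 3.14].

## Interface

Orientations are given as a unit quaternion [x, y, z, w].
In Python, from bench import arm gives the robot as it stands.
- The arm moves only by the tool servo_tool, never from a script. Its argument "rows" is a list that holds one entry, the list of rows, each a list of 7 numbers: the finger opening in mm, from 0 to 85.4, then the shift along the tool's x, y, z in mm, then the turn, a rotation vector about the tool's x, y, z in rad. A call has 1 to 10 rows; each row is the pose to reach, as a shift and turn from the pose commanded when the call began, along the tool's axes at that moment; what a row does not reach only later rows make up. A row lasts 1/8 s, in which the tool goes at most 62.5 mm and 10.7 degrees, less where a joint would pass 70% of its speed; a pose out of reach is approached as far as the arm can. A call with a gripper value outside its range is refused whole. The fingers move at their own pace and stop on an object; the grip force is fixed at half the most. Time passes only in rows, so rows that repeat a pose let the fingers close. It gives the time, the measured TCP pose, the force, the opening and the grip force at its end, in the units of the state.
- arm.read_state(): the state, without advancing time (a new reading comes with each control period).
- arm.get_image(name): name is "scene" or "top"; returns the picture (420x560x3 uint8, red, green, blue); there is no depth.
- arm.camera_params(name): a dict with "intrinsics" (3x3 intrinsics, pixels), "R" (3x3) and "t" (3): a world point X has camera coordinates R X + t. Camera axes: x right, y down, z forward; pixel columns grow to the right and rows downward; lengths in mm; the calibration is good to about 2 mm. A picture is of the moment at which its call begins. camera_params takes no time and is no camera call.
- arm.job_done(): hands the job in; it is judged then, once.
The state is a dict: "clock": time; "joints": joint angles; "joint_vel": joint speeds; "joint_efforts": joint torques, N m; "position": TCP position; "ee_rot": TCP orientation; "contact_force": force on the tool from outside, world axes, zero at the start; "wrist_torque": the same for the moment, N m; "gripper_width": finger opening in mm; "grasp_force": force on a finger pad.
Only numpy, scipy, OpenCV 4.12 (cv2) and the standard library are available. Lean on these libraries where they do the work, as an engineer would, in place of code of your own. Each camera call takes 0.05 s, during which the arm holds its last target. There are 200 camera calls.

## Working session

There is one attempt and no reset: what is moved stays moved. The work goes in short steps, Python scripts to look and compute and a tool call to move; the robot and the scene stay as the last step left them, time stands still between calls to the robot, and variables do not carry over. Pictures are saved under pics/ and viewed, at most 14 in all, crops included, and the job is handed in when it is done.

Besides the shell and the picture viewer there is one more tool, called after "Emit:" by a JSON object that holds its "method" and its "body". servo_tool: Moves the arm, as the interface text tells. Its arguments: {"type":"object","properties":{"rows":{"type":"array"}},"required":["rows"]}

```bash
mkdir -p pics; ls; python3 - <<'E'
from bench import arm
import cv2
s=arm.read_state();print({k:s[k] for k in('clock','position','ee_rot','contact_force','gripper_width')})
for n in('scene','top'):
    cv2.imwrite(f'pics/{n}0.png',arm.get_image(n)[:,:,::-1]);print(n,arm.camera_params(n))
E
```

```text
pics
{'clock': 0.0, 'position': array([260.1486776 , 567.63440588, 230.21773586]), 'ee_rot': array([ 9.76980911e-01, -2.13323968e-01, -2.02062765e-04,  1.06924312e-03]), 'contact_force': array([-0.03652067,  0.16982211, -0.33868967]), 'gripper_width': 85.34852409441922}
scene {'intrinsics': array([[422.25738675,   0.        , 278.59222826],
       [  0.        , 422.25738675, 212.86848874],
       [  0.        ,   0.        ,   1.        ]]), 'R': array([[-0.16649681,  0.98595234,  0.01329621],
       [ 0.7197275 ,  0.13073469, -0.68183632],
       [-0.67399639, -0.10395392, -0.73138392]]), 't': array([  84.14129767, -314.99508651, 1389.38703447])}
top {'intrinsics': array([[476.64487971,   0.        , 283.99889208],
       [  0.        , 476.64487971, 212.89301687],
       [  0.        ,   0.        ,   1.        ]]), 'R': array([[ 0.01653796, -0.99984711, -0.00567965],
       [-0.99280454, -0.01574716, -0.11870628],
       [ 0.1185987 ,  0.00760194, -0.99291317]]), 't': array([ -18.99998365,  559.14666444, 1134.26599024])}
```

View pics/top0.png

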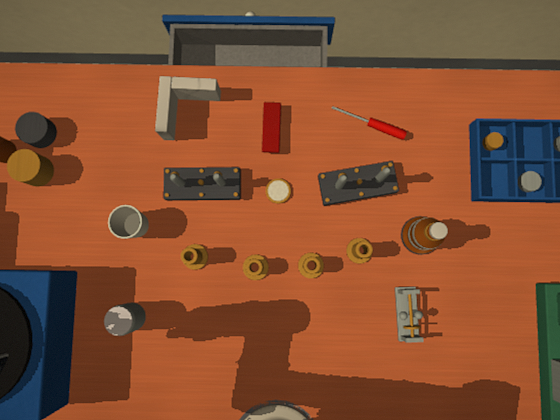

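View pics/scene0.png

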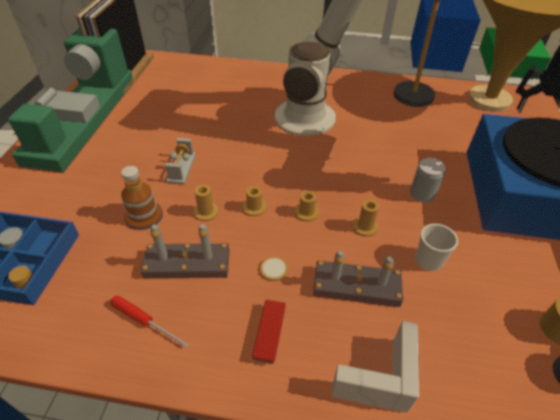

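The top view shows four sleeves: tall ones at about (195,257) and (360,250), short ones at (256,267) and (312,265). The short stand is at (202,183), the tall stand at (358,183), the oiler cap at (438,231) and the diaphragm at (279,190).

```bash
python3 - <<'E'
import cv2
a=cv2.imread('pics/top0.png')[155:285,155:455];b=cv2.imread('pics/scene0.png')[160:310,110:410]
cv2.imwrite('pics/tc.png',cv2.resize(a,(780,338),interpolation=cv2.INTER_CUBIC))
cv2.imwrite('pics/sc.png',cv2.resize(b,(780,390),interpolation=cv2.INTER_CUBIC))
E
```

```text
(no output)
```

View pics/tc.png

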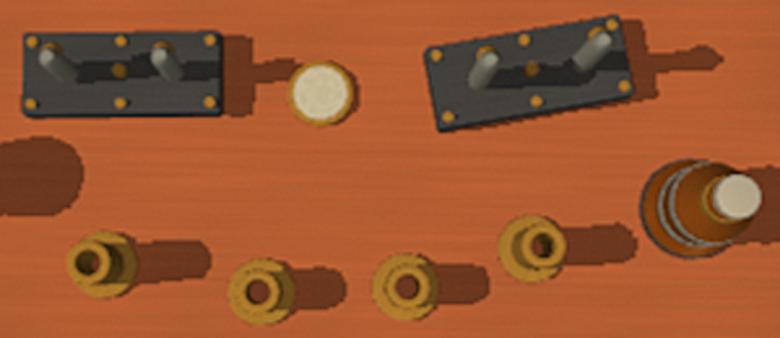

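View pics/sc.png

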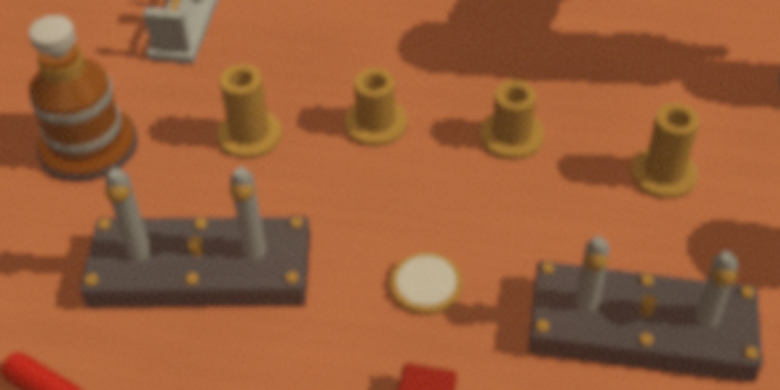

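Crops: bores at top-crop (88,263), (259,292), (406,287) and (543,246), stand corner screws visible in both views, cap at (737,197) in the top crop and (53,27) in the scene crop. Next I cast rays from these picks.

```bash
cat > h.py <<'E'
import numpy as np
from bench import arm
CP={n:arm.camera_params(n) for n in('scene','top')}
def ray(n,u,v,z):
    c=CP[n];R=c['R'];o=-R.T@c['t'];d=R.T@np.linalg.solve(c['intrinsics'],[u,v,1.]);return (o+d*(z-o[2])/d[2])[:2]
def proj(n,X):
    c=CP[n];p=c['intrinsics']@(c['R']@np.array(X)+c['t']);return p[:2]/p[2]
T=lambda x,y,z:ray('top',(x+.5)/2.6-.5+155,(y+.5)/2.6-.5+155,z)
S=lambda x,y,z:ray('scene',(x+.5)/2.6-.5+110,(y+.5)/2.6-.5+160,z)
E
python3 - <<'E'
from h import *
np.set_printoptions(precision=1,suppress=True)
for n,z,t,s in(('T1',80,(88,263),(680,118)),('S1',60,(259,292),(516,94)),('S2',60,(406,287),(376,80)),('T2',80,(543,246),(241,75)),('cap',153,(737,197),(53,28)),('dia',8,(321,93),(427,282))):
    print(n,T(*t,z),S(*s,z))
for n,t,s in(('short',[(32,41),(210,40),(209,103),(31,104)],[(752,352),(543,326),(548,268),(748,293)]),('tall',[(436,55),(612,24),(625,87),(448,117)],[(292,277),(91,279),(104,225),(297,223)])):
  for nm,f,p in(('top',T,t),('scene',S,s)):
    w=np.array([f(*q,31) for q in p]);c=w.mean(0);d=(w[0]+w[3]-w[1]-w[2]);d/=np.hypot(*d)
    print(n,nm,c,'yaw',np.arctan2(-d[0],d[1]),'a',c+50*d,'b',c-50*d)
print('tips tall',S(116,171,134.5),S(242,170,134.5),'short',S(598,240,114.5),S(726,254,114.5))
E
```

```text
T1 [449.6 210.3] [448.9 213.3]
S1 [426.4  57.8] [424.6  60.3]
S2 [433.1 -75.6] [429.8 -75.6]
T2 [ 471.4 -196.8] [ 466.3 -197.5]
cap [ 511.8 -347.9] [ 510.4 -347.1]
dia [619.    5.9] [619.3   8.3]
short top [632.5 196.7] yaw 0.021184024208647834 a [631.5 246.7] b [633.6 146.7]
short scene [630.3 197.6] yaw 0.02590922750408216 a [629.  247.5] b [631.5 147.6]
tall top [ 639.8 -193.1] yaw 0.18876475868896705 a [ 630.4 -144. ] b [ 649.2 -242.2]
tall scene [ 637.9 -192.7] yaw 0.19011746382448688 a [ 628.4 -143.6] b [ 647.3 -241.8]
tips tall [ 645.4 -241.2] [ 626.4 -142.3] short [630.9 146.6] [627.  246.2]
```

Emit:
{"method": "servo_tool", "body": {"rows": [[[0,30,36,0,0,0,-0.1],[0,60,72,0,0,0,-0.2],[0,90,108,0,0,0,-0.3],[0,120,144,0,0,0,-0.4],[0,150,180,0,0,0,-0.43],[0,180,216,0,0,0,-0.43],[0,210,252,0,0,0,-0.43],[0,240,288,0,0,0,-0.43],[0,270,324,0,0,0,-0.43],[0,304,364,0,0,0,-0.43]]]}}

```text
clock: 1.35
position: [385.0, 109.1, 231.2]
ee_rot: [1.0, 0.001, 0.0, -0.0]
contact_force: [0.9, 0.7, 0.2]
gripper_width: -0.0
grasp_force: 0.0
```

Emit:
{"method": "servo_tool", "body": {"rows": [[[0,14,52,0,0,0,0],[0,28,104,0,0,0,0],[0,42,156,0,0,0,0],[0,56,208,0,0,0,0],[0,70,260,0,0,0,0],[0,84,312,0,0,0,0],[0,98,364,0,0,0,0],[0,112,416,10,0,0,0],[0,126,457,35,0,0,0],[0,126,457,56,0,0,0]]]}}

```text
clock: 2.6
position: [511.0, -348.9, 172.8]
ee_rot: [1.0, -0.002, -0.001, -0.0]
contact_force: [-0.5, 0.4, -0.4]
gripper_width: -0.3
grasp_force: 0.0
```

Emit:
{"method": "servo_tool", "body": {"rows": [[[0,0,0,10,0,0,0],[0,0,0,18,0,0,0],[0,0,0,22,0,0,0],[0,0,0,25,0,0,0],[0,0,0,27,0,0,0],[0,0,0,29,0,0,0],[0,0,0,29,0,0,0]]]}}

```text
clock: 3.48
position: [511.5, -346.1, 147.2]
ee_rot: [1.0, 0.0, 0.001, 0.0]
contact_force: [-1.7, 3.7, 5.8]
gripper_width: -0.2
grasp_force: 2.9
```

Emit:
{"method": "servo_tool", "body": {"rows": [[[0,0,0,2,0,0,0],[0,0,0,4,0,0,0],[0,0,0,4,0,0,0],[0,0,0,4,0,0,0]]]}}

```text
clock: 3.98
position: [511.6, -346.2, 145.1]
ee_rot: [1.0, 0.001, 0.001, 0.001]
contact_force: [-2.6, 5.0, 12.5]
gripper_width: 0.1
grasp_force: 6.1
```

Emit:
{"method": "servo_tool", "body": {"rows": [[[0,0,0,-20,0,0,0],[85,0,0,-65,0,0,0],[85,-8,-40,-65,0,0,0],[85,-20,-80,-65,0,0,0],[85,-32,-115,-50,0,0,0],[85,-42,-150,-30,0,0,0],[85,-42,-150,-5,0,0,0],[85,-42,-150,-5,0,0,0]]]}}

```text
clock: 4.97
position: [468.0, -196.0, 145.9]
ee_rot: [1.0, 0.0, -0.002, -0.0]
contact_force: [-0.3, -0.5, 0.6]
gripper_width: 84.8
grasp_force: 0.0
```

```bash
python3 - <<'E'
from bench import arm
import cv2,numpy as np
a=arm.get_image('top')[:,:,::-1];b=arm.get_image('scene')[:,:,::-1]
o=np.vstack([cv2.resize(a[155:285,155:455],(680,295)),cv2.resize(b[160:290,110:410],(680,295))])
cv2.imwrite('pics/c1.png',o);s=arm.read_state();print(s['position'],s['contact_force'])
E
```

```text
[ 469.8210815  -196.81407459  147.84415387] [ 0.85065348 -0.18125388  0.83340034]
```

View pics/c1.png

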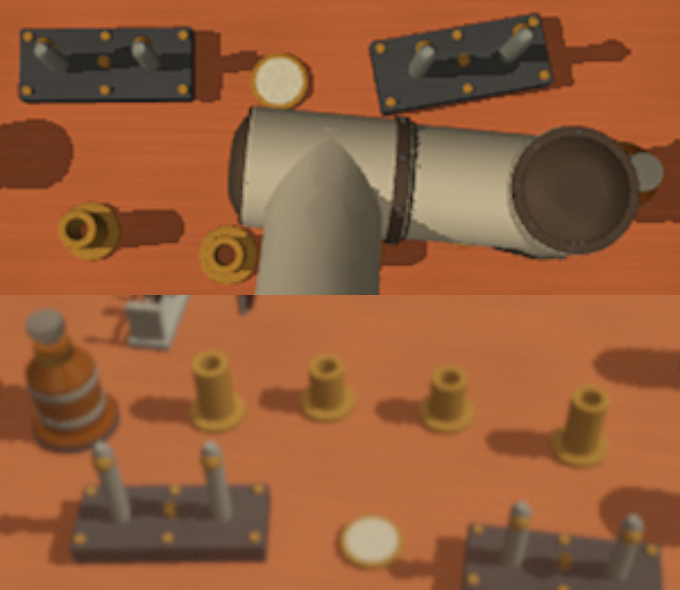

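Nothing has moved; the gripper is just above the crop, over tall sleeve 2 (scene part (212,360)). Descending and gripping.

Emit:
{"method": "servo_tool", "body": {"rows": [[[85,0,0,40,0,0,0],[85,0,0,70,0,0,0],[85,0,0,90,0,0,0],[85,0,0,101,0,0,0],[30,0,0,101,0,0,0],[30,0,0,101,0,0,0],[30,0,0,101,0,0,0],[30,0,0,101,0,0,0],[30,0,0,101,0,0,0]]]}}

```text
clock: 6.2
position: [470.1, -196.6, 47.6]
ee_rot: [1.0, 0.0, 0.001, 0.0]
contact_force: [-0.6, 0.2, 5.7]
gripper_width: 38.4
grasp_force: 59.9
```

Emit:
{"method": "servo_tool", "body": {"rows": [[[30,0,0,-30,0,0,0],[30,0,0,-80,0,0,0],[30,0,0,-130,0,0,0],[30,10,2,-150,0,0,0],[30,60,15,-150,0,0,0],[30,110,28,-150,0,0,0],[30,155,40,-150,0,0,0],[30,178,45,-150,0,0,0],[30,178,45,-150,0,0,0],[30,178,45,-150,0,0,0]]]}}

```text
clock: 7.45
position: [646.0, -241.0, 195.3]
ee_rot: [1.0, -0.0, -0.001, -0.0]
contact_force: [0.2, 0.1, -3.0]
gripper_width: 38.9
grasp_force: 61.1
```

```bash
python3 - <<'E'
from h import *
import cv2
p=np.mean([arm.read_state()['position'] for _ in range(1)],0);print(p,arm.read_state()['contact_force'])
b=arm.get_image('scene')[:,:,::-1]
u,v=proj('scene',[648,-242,150]);print(u,v)
x0,y0=int(u)-60,int(v)-60;print(x0,y0)
cv2.imwrite('pics/g1.png',cv2.resize(b[y0:y0+150,x0:x0+160],(640,600),interpolation=cv2.INTER_CUBIC))
E
```

```text
[ 646.04203422 -240.98849441  195.27164129] [ 0.16956369  0.08570783 -2.96312285]
151.94970296482333 221.36877574500733
91 161
```

View pics/g1.png

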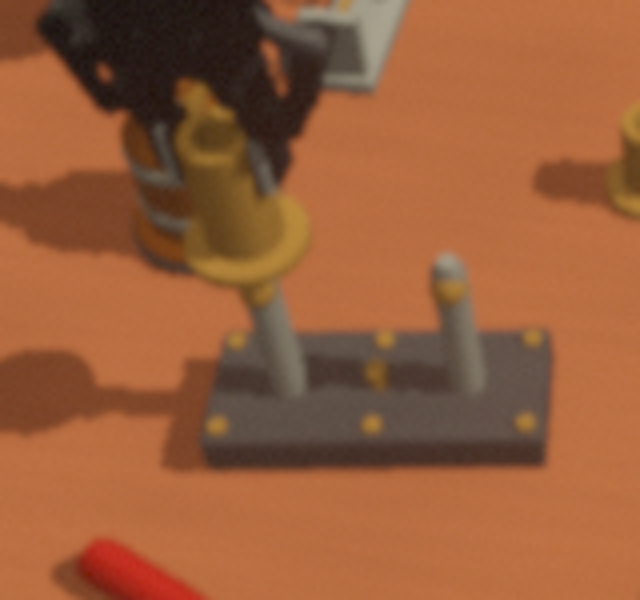

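The sleeve hangs upright over spindle b; its flange silhouette runs from crop x 184 to 310, with its bottom edge at y 285. Next I compute its axis from those extents.

```bash
cat >> h.py <<'E'
def flange(l,r,b,zb,x,y):
    "axis xy from silhouette extremes of the flange (scene pixels), underside at zb"
    from scipy.optimize import least_squares
    t=np.linspace(0,2*np.pi,181)
    def ext(q):
        P=np.array([proj('scene',[q[0]+32*np.cos(a),q[1]+32*np.sin(a),z]) for z in(zb,zb+8) for a in t])
        return np.array([P[:,0].min(),P[:,0].max(),P[:,1].max()])-[l,r,b]
    s=least_squares(ext,[x,y]);return s.x,s.fun
E
python3 - <<'E'
from h import *
f=lambda c,o:(c+.5)/4-.5+o
print(flange(f(184,91),f(310,91),f(285,161),147.7,646,-241))
E
```

```text
(array([ 642.30101246, -242.59855801]), array([-0.52770089,  0.5376534 , -0.03578952]))
```

Emit:
{"method": "servo_tool", "body": {"rows": [[[30,2,0,0,0,0,0],[30,4,0,0,0,0,0],[30,4,0,8,0,0,0],[30,4,0,14,0,0,0],[30,4,0,18,0,0,0],[30,4,0,22,0,0,0],[30,4,0,22,0,0,0]]]}}

```text
clock: 8.38
position: [650.4, -241.4, 173.8]
ee_rot: [1.0, 0.0, -0.001, -0.0]
contact_force: [-2.8, 0.3, -2.5]
gripper_width: 38.7
grasp_force: 61.2
```

Emit:
{"method": "servo_tool", "body": {"rows": [[[30,-1,0,1,0,0,0],[30,-1,0,4,0,0,0],[30,-1,0,7,0,0,0],[30,-1,0,10,0,0,0],[30,-1,0,13,0,0,0],[30,-1,0,13,0,0,0]]]}}

```text
clock: 9.12
position: [649.8, -241.4, 162.5]
ee_rot: [1.0, 0.0, -0.0, 0.0]
contact_force: [-4.3, 1.2, 5.2]
gripper_width: 38.5
grasp_force: 61.7
```

Emit:
{"method": "servo_tool", "body": {"rows": [[[30,-1,0,4,0,0,0],[30,-1,0,8,0,0,0],[30,-1,0,12,0,0,0],[30,-1,0,16,0,0,0],[30,-1,0,20,0,0,0],[30,-1,0,20,0,0,0]]]}}

```text
clock: 9.88
position: [649.3, -241.6, 141.8]
ee_rot: [1.0, 0.0, 0.0, 0.0]
contact_force: [-3.3, 1.5, 2.2]
gripper_width: 38.7
grasp_force: 61.6
```

Emit:
{"method": "servo_tool", "body": {"rows": [[[30,-1,0,10,0,0,0],[30,-1,0,20,0,0,0],[30,-1,0,30,0,0,0],[30,-1,0,40,0,0,0],[30,-1,0,50,0,0,0],[30,-1,0,56,0,0,0],[30,-1,0,60,0,0,0],[30,-1,0,62,0,0,0],[30,-1,0,64,0,0,0]]]}}

```text
clock: 11.0
position: [648.2, -241.2, 77.7]
ee_rot: [1.0, 0.0, -0.0, 0.0]
contact_force: [-2.8, 2.0, 6.8]
gripper_width: 38.3
grasp_force: 61.7
```

Emit:
{"method": "servo_tool", "body": {"rows": [[[30,0,0,1,0,0,0],[30,0,0,2,0,0,0],[30,0,0,2,0,0,0]]]}}

```text
clock: 11.38
position: [648.3, -241.3, 77.7]
ee_rot: [1.0, 0.001, 0.0, 0.0]
contact_force: [-3.5, 0.7, 7.6]
gripper_width: 38.8
grasp_force: 61.8
```

Emit:
{"method": "servo_tool", "body": {"rows": [[[30,0,0,2,0,0,0],[30,0,0,4,0,0,0],[30,0,0,4,0,0,0]]]}}

```text
clock: 11.75
position: [648.8, -241.6, 77.6]
ee_rot: [1.0, 0.001, 0.001, 0.001]
contact_force: [-8.6, 3.2, 20.5]
gripper_width: 38.4
grasp_force: 62.9
```

Emit:
{"method": "servo_tool", "body": {"rows": [[[85,0,0,-3,0,0,0],[85,0,0,-3,0,0,0],[85,0,0,-3,0,0,0],[85,0,0,-40,0,0,0],[85,0,0,-90,0,0,0],[85,0,0,-130,0,0,0],[85,-20,-45,-130,0,0,0],[85,-43,-98,-130,0,0,0],[85,-66,-151,-130,0,0,0],[85,-89,-204,-130,0,0,0]]]}}

```text
clock: 13.0
position: [558.3, -36.0, 200.8]
ee_rot: [1.0, -0.0, -0.0, 0.0]
contact_force: [0.6, 0.9, 0.2]
gripper_width: 84.7
grasp_force: 0.0
```

Emit:
{"method": "servo_tool", "body": {"rows": [[[85,-22,-50,0,0,0,0],[85,-44,-100,0,0,0,0],[85,-66,-150,0,0,0,0],[85,-88,-200,0,0,0,0],[85,-110,-249,0,0,0,0],[85,-110,-249,20,0,0,0],[85,-110,-249,40,0,0,0],[85,-110,-249,40,0,0,0]]]}}

```text
clock: 14.0
position: [448.1, 211.1, 159.7]
ee_rot: [1.0, 0.0, -0.002, 0.001]
contact_force: [-0.6, -0.0, -0.1]
gripper_width: 85.2
grasp_force: 0.0
```

```bash
cat >> h.py <<'E'
import cv2
def brass():
    im=arm.get_image('scene');hsv=cv2.cvtColor(im,cv2.COLOR_RGB2HSV)
    m=cv2.inRange(hsv,(15,110,60),(28,255,255))
    n,_,st,ce=cv2.connectedComponentsWithStats(m)
    return im,m,[tuple(int(v) for v in s) for s in st[1:] if s[4]>150]
E
python3 - <<'E'
from h import *
s=arm.read_state();print(s['position'],s['contact_force'])
im,m,st=brass();print(st)
b=im[160:310,110:410,::-1]
for x,y,w,h,a in st:
    if 100<x<420 and 150<y<240: print(x,flange(x-.5,x+w-.5,y+h-.5,0,450,0))
o=np.vstack([cv2.resize(b,(600,300)),cv2.cvtColor(cv2.resize(m[160:310,110:410],(600,300)),cv2.COLOR_GRAY2BGR)])
cv2.imwrite('pics/c2.png',o)
E
```

```text
[448.14954408 211.08256425 159.68807113] [-0.62966311 -0.04419945 -0.14491364]
[(469, 0, 91, 111, 4097), (122, 53, 31, 44, 298), (243, 187, 24, 29, 483), (295, 191, 24, 30, 510), (353, 200, 26, 36, 643), (148, 229, 30, 40, 847), (260, 257, 28, 24, 151), (8, 267, 23, 21, 330), (540, 297, 20, 47, 577)]
243 (array([428.46160832, -76.90177893]), array([-0.27921585,  0.2814253 , -0.01484452]))
295 (array([421.3679003 ,  59.14116123]), array([-0.42723473,  0.42488554, -0.02262938]))
353 (array([444.54610245, 211.77843604]), array([-0.04987827,  0.04938375, -0.00268594]))
148 (array([ 629.09521553, -254.68631713]), array([ 0.73496996, -0.7465312 ,  0.04059112]))
```

View pics/c2.png

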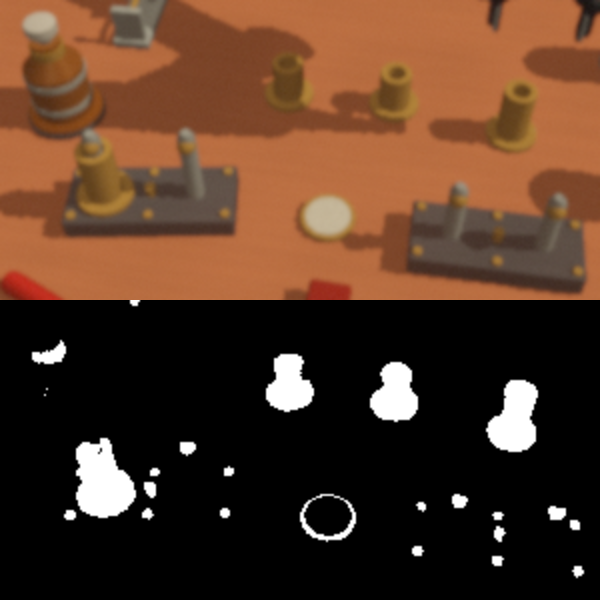

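The first sleeve is home on tall spindle b, with the ball visible above it, and the other three haven't moved. Gripping tall sleeve 1.

Emit:
{"method": "servo_tool", "body": {"rows": [[[85,1,0,40,0,0,0],[85,1,0,80,0,0,0],[85,1,0,100,0,0,0],[85,1,0,113,0,0,0],[30,1,0,113,0,0,0],[30,1,0,113,0,0,0],[30,1,0,113,0,0,0],[30,1,0,113,0,0,0],[30,1,0,113,0,0,0]]]}}

```text
clock: 15.18
position: [450.9, 212.0, 49.6]
ee_rot: [1.0, 0.0, 0.001, -0.001]
contact_force: [0.7, -2.8, 5.6]
gripper_width: 38.2
grasp_force: 61.4
```

Emit:
{"method": "servo_tool", "body": {"rows": [[[30,0,0,-30,0,0,0],[30,0,0,-80,0,0,0],[30,0,0,-130,0,0,0],[30,5,5,-160,0,0,0],[30,25,40,-160,0,0,0],[30,45,80,-160,0,0,0],[30,65,120,-160,0,0,0],[30,85,160,-160,0,0,0],[30,85,160,-160,0,0,0]]]}}

```text
clock: 16.3
position: [534.9, 49.3, 206.9]
ee_rot: [1.0, -0.002, -0.001, 0.0]
contact_force: [0.7, 0.9, -2.8]
gripper_width: 37.6
grasp_force: 61.8
```

Emit:
{"method": "servo_tool", "body": {"rows": [[[30,20,40,0,0,0,0],[30,40,80,0,0,0,0],[30,60,120,0,0,0,0],[30,80,160,0,0,0,0],[30,94,193,0,0,0,0],[30,94,193,8,0,0,0],[30,94,193,8,0,0,0],[30,94,193,8,0,0,0]]]}}

```text
clock: 17.3
position: [628.8, -140.1, 200.2]
ee_rot: [1.0, 0.001, -0.0, -0.0]
contact_force: [0.0, 0.1, -3.4]
gripper_width: 38.3
grasp_force: 62.3
```

Emit:
{"method": "servo_tool", "body": {"rows": [[[30,0,0,0,0,0,0],[30,0,0,0,0,0,0]]]}}

```text
clock: 17.55
position: [629.2, -140.8, 200.8]
ee_rot: [1.0, 0.001, 0.0, -0.0]
contact_force: [1.0, -0.7, -2.4]
gripper_width: 38.0
grasp_force: 62.3
```

```bash
python3 - <<'E'
from h import *
print(arm.read_state()['position'])
b=arm.get_image('scene')[:,:,::-1]
cv2.imwrite('pics/g2.png',cv2.resize(b[161:311,111:271],(640,600),interpolation=cv2.INTER_CUBIC))
E
```

```text
[ 629.16613897 -140.77472428  200.7853282 ]
```

View pics/g2.png

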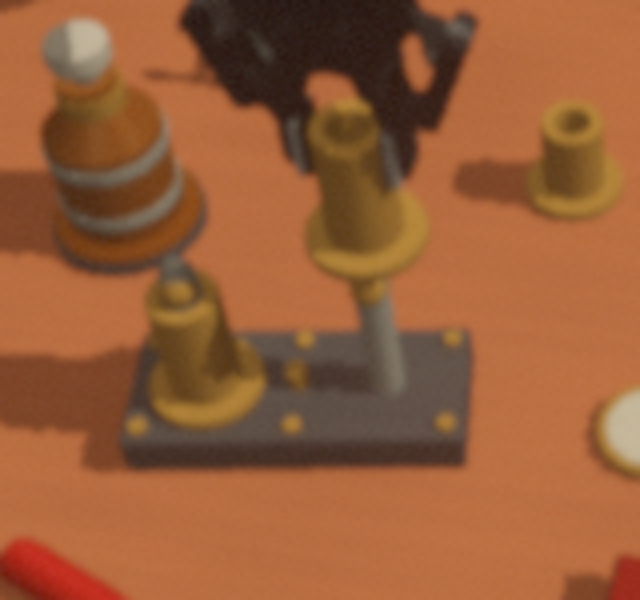

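The sleeve is upright above spindle a, about 3 mm too far +y: flange centre at x 366 against about 360 on the rod line. The first sleeve is home. Correcting and descending.

Emit:
{"method": "servo_tool", "body": {"rows": [[[30,0,3,0,0,0,0],[30,0,3,4,0,0,0],[30,0,3,10,0,0,0],[30,0,3,16,0,0,0],[30,0,3,20,0,0,0],[30,0,3,24,0,0,0],[30,0,3,27,0,0,0],[30,0,3,27,0,0,0]]]}}

```text
clock: 18.6
position: [630.8, -144.3, 174.2]
ee_rot: [1.0, 0.0, 0.002, 0.0]
contact_force: [2.5, -0.4, -1.0]
gripper_width: 37.9
grasp_force: 62.7
```

Emit:
{"method": "servo_tool", "body": {"rows": [[[30,0,0,4,0,0,0],[30,0,0,8,0,0,0],[30,0,0,12,0,0,0],[30,0,0,16,0,0,0],[30,0,0,16,0,0,0]]]}}

```text
clock: 19.23
position: [631.2, -143.7, 156.9]
ee_rot: [1.0, 0.0, 0.003, -0.0]
contact_force: [5.6, 1.7, -3.7]
gripper_width: 38.2
grasp_force: 62.3
```

Emit:
{"method": "servo_tool", "body": {"rows": [[[30,1,0,4,0,0,0],[30,1,0,10,0,0,0],[30,1,0,18,0,0,0],[30,1,0,28,0,0,0],[30,1,0,38,0,0,0],[30,1,0,48,0,0,0],[30,1,0,58,0,0,0],[30,1,0,66,0,0,0],[30,1,0,72,0,0,0],[30,1,0,74,0,0,0]]]}}

```text
clock: 20.48
position: [630.6, -144.1, 81.9]
ee_rot: [1.0, 0.0, 0.0, -0.0]
contact_force: [4.7, 1.2, -5.0]
gripper_width: 37.9
grasp_force: 62.1
```

Emit:
{"method": "servo_tool", "body": {"rows": [[[30,0,0,2,0,0,0],[30,0,0,4,0,0,0],[30,0,0,4,0,0,0]]]}}

```text
clock: 20.85
position: [629.6, -144.3, 79.7]
ee_rot: [1.0, 0.0, -0.0, -0.0]
contact_force: [1.1, 1.4, 1.8]
gripper_width: 37.9
grasp_force: 62.8
```

Emit:
{"method": "servo_tool", "body": {"rows": [[[30,0,0,2,0,0,0],[30,0,0,4,0,0,0],[30,0,0,6,0,0,0],[30,0,0,6,0,0,0]]]}}

```text
clock: 21.35
position: [629.9, -144.5, 79.6]
ee_rot: [1.0, 0.001, 0.001, 0.001]
contact_force: [-9.1, 4.5, 24.9]
gripper_width: 38.1
grasp_force: 65.7
```

Emit:
{"method": "servo_tool", "body": {"rows": [[[85,0,0,-6,0,0,0],[85,0,0,-6,0,0,0],[85,0,0,-6,0,0,0],[85,0,0,-50,0,0,0],[85,0,0,-100,0,0,0],[85,0,0,-130,0,0,0],[85,-50,-17,-130,0,0,0],[85,-100,-35,-130,0,0,0],[85,-150,-52,-130,0,0,0],[85,-198,-69,-125,0,0,0]]]}}

```text
clock: 22.6
position: [430.5, -75.2, 197.8]
ee_rot: [1.0, -0.0, -0.0, 0.0]
contact_force: [0.2, 0.2, -0.1]
gripper_width: 85.0
grasp_force: 0.0
```

Emit:
{"method": "servo_tool", "body": {"rows": [[[85,0,0,40,0,0,0],[85,0,0,60,0,0,0],[85,0,0,60,0,0,0]]]}}

```text
clock: 22.98
position: [430.7, -75.7, 136.8]
ee_rot: [1.0, 0.0, -0.002, 0.0]
contact_force: [-0.2, 0.6, 0.1]
gripper_width: 85.1
grasp_force: 0.0
```

```bash
python3 - <<'E'
from h import *
s=arm.read_state();print(s['position'],s['contact_force'])
im,m,st=brass();print(st)
b=im[140:310,110:410,::-1]
for x,y,w,h,a in st:
    if 100<x<420 and 150<y<220: print(x,flange(x-.5,x+w-.5,y+h-.5,0,450,0)[0])
cv2.imwrite('pics/c3.png',cv2.resize(b,(750,425)))
E
```

```text
[430.73375004 -75.68715138 136.80614826] [-0.22709804  0.64170714  0.12870725]
[(413, 0, 26, 93, 332), (469, 0, 91, 111, 4679), (122, 53, 31, 44, 301), (243, 186, 24, 30, 502), (295, 191, 24, 30, 507), (148, 229, 29, 40, 844), (193, 228, 29, 39, 800), (260, 257, 28, 24, 160), (8, 267, 24, 21, 331), (540, 297, 20, 47, 579)]
243 [428.46160832 -76.90177893]
295 [421.3679003   59.14116123]
```

View pics/c3.png

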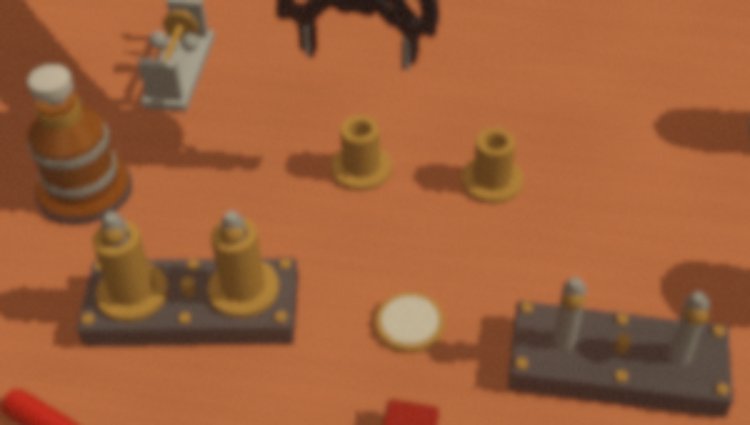

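Both tall sleeves are home with their balls out, and the short sleeves are unmoved. Gripping short sleeve 2.

Emit:
{"method": "servo_tool", "body": {"rows": [[[85,0,0,40,0,0,0],[85,0,0,80,0,0,0],[85,0,0,98,0,0,0],[85,0,0,109,0,0,0],[30,0,0,109,0,0,0],[30,0,0,109,0,0,0],[30,0,0,109,0,0,0],[30,0,0,109,0,0,0],[30,0,0,109,0,0,0]]]}}

```text
clock: 24.15
position: [433.1, -75.3, 30.6]
ee_rot: [1.0, 0.0, 0.001, -0.0]
contact_force: [-0.2, -0.5, 5.2]
gripper_width: 38.4
grasp_force: 59.9
```

Emit:
{"method": "servo_tool", "body": {"rows": [[[30,0,0,-40,0,0,0],[30,0,0,-90,0,0,0],[30,0,0,-135,0,0,0],[30,20,-30,-140,0,0,0],[30,50,-70,-140,0,0,0],[30,80,-110,-140,0,0,0],[30,110,-150,-140,0,0,0],[30,140,-190,-140,0,0,0],[30,170,-205,-140,0,0,0],[30,200,-222,-140,0,0,0]]]}}

```text
clock: 25.4
position: [632.3, 147.6, 169.0]
ee_rot: [1.0, 0.0, -0.001, -0.0]
contact_force: [0.4, -0.2, -2.4]
gripper_width: 38.6
grasp_force: 61.1
```

Emit:
{"method": "servo_tool", "body": {"rows": [[[30,0,0,0,0,0,0],[30,0,0,0,0,0,0],[30,0,0,0,0,0,0]]]}}

```text
clock: 25.78
position: [631.2, 146.1, 169.5]
ee_rot: [1.0, -0.0, -0.0, 0.0]
contact_force: [-0.3, -0.2, -2.7]
gripper_width: 38.7
grasp_force: 61.1
```

```bash
python3 - <<'E'
from h import *
print(arm.read_state()['position'])
b=arm.get_image('scene')[:,:,::-1]
cv2.imwrite('pics/g3.png',cv2.resize(b[180:320,280:440],(640,560),interpolation=cv2.INTER_CUBIC))
E
```

```text
[631.18149264 146.06034213 169.49263782]
```

View pics/g3.png

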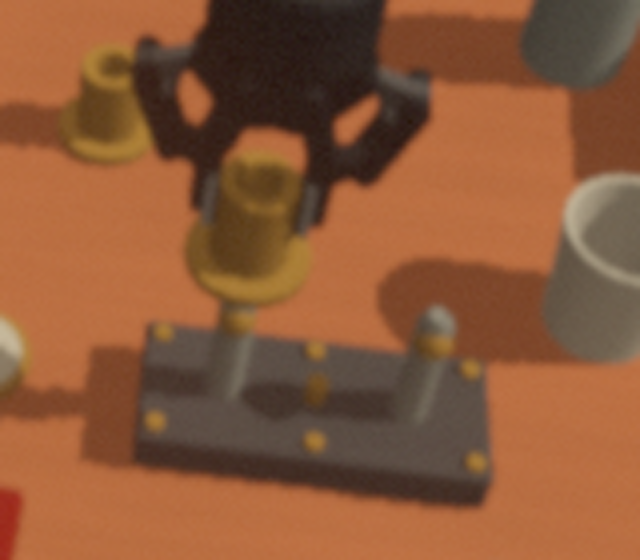

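Sleeve upright above spindle b, flange centre near crop (249,257). Checking against the projected axis.

```bash
python3 - <<'E'
from h import *
for z in(30,114.5,139,147): print(z,(proj('scene',[632,147,z])-[280,180]+.5)*4-.5)
f=lambda c,o:(c+.5)/4-.5+o
print(flange(f(187,280),f(311,280),f(305,180),138.5,632,147))
E
```

```text
30 [222.45159832 385.79191028]
114.5 [240.84700209 291.28774398]
139 [246.68289446 261.30655141]
147 [248.64237559 251.23995363]
(array([626.72581875, 147.19046797]), array([-0.75636551,  0.74890596, -0.04839783]))
```

Emit:
{"method": "servo_tool", "body": {"rows": [[[30,0,0,12,0,0,0],[30,0,0,20,0,0,0],[30,0,0,24,0,0,0],[30,0,0,28,0,0,0],[30,0,0,32,0,0,0],[30,0,0,33,0,0,0],[30,0,0,33,0,0,0]]]}}

```text
clock: 26.7
position: [632.4, 146.7, 136.6]
ee_rot: [1.0, 0.0, 0.0, -0.0]
contact_force: [0.8, -0.0, -0.6]
gripper_width: 38.3
grasp_force: 61.2
```

Emit:
{"method": "servo_tool", "body": {"rows": [[[30,0,0,4,0,0,0],[30,0,0,8,0,0,0],[30,0,0,12,0,0,0],[30,0,0,16,0,0,0],[30,0,0,20,0,0,0],[30,0,0,20,0,0,0]]]}}

```text
clock: 27.45
position: [633.3, 147.0, 115.6]
ee_rot: [1.0, 0.0, 0.001, -0.0]
contact_force: [7.1, -0.5, -2.7]
gripper_width: 38.5
grasp_force: 61.2
```

Emit:
{"method": "servo_tool", "body": {"rows": [[[30,1,0,8,0,0,0],[30,1,0,16,0,0,0],[30,1,0,24,0,0,0],[30,1,0,32,0,0,0],[30,1,0,40,0,0,0],[30,1,0,46,0,0,0],[30,1,0,50,0,0,0],[30,1,0,53,0,0,0],[30,1,0,55,0,0,0],[30,1,0,57,0,0,0]]]}}

```text
clock: 28.7
position: [631.2, 146.4, 60.7]
ee_rot: [1.0, 0.0, -0.002, 0.001]
contact_force: [-6.7, 0.5, 16.6]
gripper_width: 38.3
grasp_force: 63.0
```

Emit:
{"method": "servo_tool", "body": {"rows": [[[30,0,0,2,0,0,0],[30,0,0,4,0,0,0],[30,0,0,4,0,0,0]]]}}

```text
clock: 29.08
position: [631.3, 146.4, 60.6]
ee_rot: [1.0, 0.001, -0.001, 0.001]
contact_force: [-12.4, 0.3, 26.9]
gripper_width: 38.8
grasp_force: 63.7
```

Emit:
{"method": "servo_tool", "body": {"rows": [[[85,0,0,-5,0,0,0],[85,0,0,-5,0,0,0],[85,0,0,-5,0,0,0],[85,0,0,-50,0,0,0],[85,0,0,-95,0,0,0],[85,-10,4,-130,0,0,0],[85,-60,26,-130,0,0,0],[85,-110,48,-130,0,0,0],[85,-160,68,-130,0,0,0],[85,-207,88,-100,0,0,0]]]}}

```text
clock: 30.32
position: [425.6, 58.4, 156.0]
ee_rot: [1.0, 0.0, 0.002, -0.001]
contact_force: [0.7, 1.1, -0.3]
gripper_width: 84.8
grasp_force: 0.0
```

Emit:
{"method": "servo_tool", "body": {"rows": [[[85,0,0,20,0,0,0],[85,0,0,20,0,0,0]]]}}

```text
clock: 30.58
position: [424.8, 57.9, 134.1]
ee_rot: [1.0, 0.0, -0.002, 0.001]
contact_force: [-0.8, 0.2, -0.2]
gripper_width: 85.2
grasp_force: 0.0
```

```bash
python3 - <<'E'
from h import *
s=arm.read_state();print(s['position'],s['contact_force'])
im,m,st=brass();print(st)
for x,y,w,h,a in st:
    if 100<x<420 and 150<y<220: print(x,flange(x-.5,x+w-.5,y+h-.5,0,450,0)[0])
b=im[140:310,110:410,::-1]
cv2.imwrite('pics/c4.png',cv2.resize(b,(750,425)))
E
```

```text
[424.78511638  57.89137141 134.12882503] [-0.81012397  0.2400614  -0.1554508 ]
[(469, 0, 91, 111, 4685), (122, 53, 31, 44, 306), (295, 191, 24, 30, 511), (148, 229, 29, 40, 838), (193, 228, 29, 39, 798), (321, 253, 30, 35, 719), (260, 257, 28, 23, 159), (8, 267, 24, 21, 332), (540, 297, 20, 47, 578)]
295 [421.3679003   59.14116123]
```

View pics/c4.png

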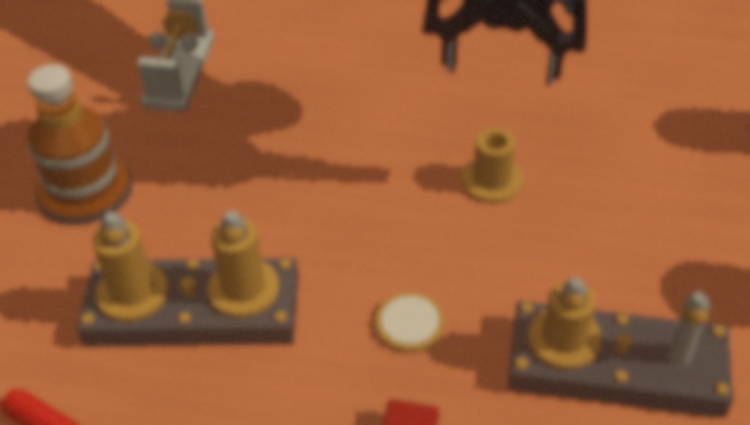

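Three sleeves are home and the last short one is unmoved, so I take that now.

Emit:
{"method": "servo_tool", "body": {"rows": [[[85,1,-1,40,0,0,0],[85,1,-1,80,0,0,0],[85,1,-1,96,0,0,0],[85,1,-1,106,0,0,0],[30,1,-1,106,0,0,0],[30,1,-1,106,0,0,0],[30,1,-1,106,0,0,0],[30,1,-1,106,0,0,0],[30,1,-1,106,0,0,0]]]}}

```text
clock: 31.75
position: [427.9, 60.0, 30.5]
ee_rot: [1.0, 0.0, 0.001, -0.0]
contact_force: [-0.9, 0.5, 6.3]
gripper_width: 39.0
grasp_force: 60.0
```

Emit:
{"method": "servo_tool", "body": {"rows": [[[30,0,0,-40,0,0,0],[30,0,0,-90,0,0,0],[30,0,0,-135,0,0,0],[30,30,-30,-140,0,0,0],[30,60,-65,-140,0,0,0],[30,90,-100,-140,0,0,0],[30,120,-135,-140,0,0,0],[30,160,-165,-140,0,0,0],[30,190,-188,-140,0,0,0],[30,204,-188,-140,0,0,0]]]}}

```text
clock: 33.0
position: [631.6, 249.0, 167.9]
ee_rot: [1.0, 0.001, -0.001, 0.0]
contact_force: [-0.2, -0.9, -3.1]
gripper_width: 38.8
grasp_force: 61.3
```

Emit:
{"method": "servo_tool", "body": {"rows": [[[30,0,0,0,0,0,0],[30,0,0,0,0,0,0],[30,0,0,0,0,0,0]]]}}

```text
clock: 33.38
position: [630.3, 247.1, 169.9]
ee_rot: [1.0, -0.0, -0.0, -0.0]
contact_force: [0.3, 0.2, -2.3]
gripper_width: 38.4
grasp_force: 61.3
```

Emit:
{"method": "servo_tool", "body": {"rows": [[[30,0,0,12,0,0,0],[30,0,0,20,0,0,0],[30,0,0,24,0,0,0],[30,0,0,28,0,0,0],[30,0,0,32,0,0,0],[30,0,0,33,0,0,0],[30,0,0,33,0,0,0]]]}}

```text
clock: 34.25
position: [631.4, 247.7, 136.6]
ee_rot: [1.0, 0.0, 0.0, -0.0]
contact_force: [0.1, -0.1, -1.1]
gripper_width: 38.6
grasp_force: 61.4
```

Emit:
{"method": "servo_tool", "body": {"rows": [[[30,0,0,3,0,0,0],[30,0,0,6,0,0,0],[30,0,0,8,0,0,0],[30,0,0,8,0,0,0]]]}}

```text
clock: 34.75
position: [632.9, 247.4, 129.9]
ee_rot: [1.0, 0.0, 0.002, -0.0]
contact_force: [3.6, -2.5, 3.1]
gripper_width: 39.1
grasp_force: 61.8
```

Emit:
{"method": "servo_tool", "body": {"rows": [[[30,1,0,4,0,0,0],[30,1,0,8,0,0,0],[30,1,0,14,0,0,0],[30,1,0,20,0,0,0],[30,1,0,28,0,0,0],[30,1,0,36,0,0,0],[30,1,0,44,0,0,0],[30,1,0,52,0,0,0],[30,1,0,60,0,0,0],[30,1,0,66,0,0,0]]]}}

```text
clock: 36.0
position: [630.7, 247.6, 60.5]
ee_rot: [1.0, -0.0, -0.002, 0.0]
contact_force: [-5.0, -2.3, 20.5]
gripper_width: 38.5
grasp_force: 63.0
```

Emit:
{"method": "servo_tool", "body": {"rows": [[[30,-1,0,2,0,0,0],[30,-1,0,4,0,0,0],[30,-1,0,6,0,0,0],[30,-1,0,8,0,0,0],[30,-1,0,8,0,0,0]]]}}

```text
clock: 36.62
position: [630.8, 247.6, 60.5]
ee_rot: [1.0, 0.001, 0.001, 0.0]
contact_force: [-8.9, -3.9, 26.7]
gripper_width: 38.9
grasp_force: 64.0
```

Emit:
{"method": "servo_tool", "body": {"rows": [[[85,0,0,-6,0,0,0],[85,0,0,-6,0,0,0],[85,0,0,-6,0,0,0],[85,0,0,-50,0,0,0],[85,0,0,-100,0,0,0],[0,0,0,-145,0,0,0],[0,-30,50,-150,0,0,0],[0,-60,105,-150,0,0,0],[0,-90,155,-150,0,0,0],[0,-120,205,-150,0,0,0]]]}}

```text
clock: 37.88
position: [509.5, 41.2, 203.4]
ee_rot: [1.0, 0.0, -0.001, 0.0]
contact_force: [0.5, -0.1, 0.3]
gripper_width: 0.1
grasp_force: 0.0
```

Emit:
{"method": "servo_tool", "body": {"rows": [[[0,0,55,0,0,0,0],[0,0,110,0,0,0,0],[0,0,165,0,0,0,0],[0,0,220,0,0,0,0],[0,0,275,0,0,0,0],[0,0,330,0,0,0,0],[0,0,370,0,0,0,0],[0,0,390,10,0,0,0],[0,0,390,20,0,0,0],[0,0,390,20,0,0,0]]]}}

```text
clock: 39.12
position: [510.4, -346.0, 182.4]
ee_rot: [1.0, 0.0, -0.002, -0.001]
contact_force: [-0.4, -0.2, 0.7]
gripper_width: 0.2
grasp_force: 0.0
```

```bash
python3 - <<'E'
from h import *
s=arm.read_state();print(s['position'],s['contact_force'])
b=arm.get_image('scene')[140:310,110:410,::-1]
cv2.imwrite('pics/c5.png',cv2.resize(b,(750,425)))
E
```

```text
[ 510.3797403  -345.95508169  182.36734816] [-0.43770793 -0.21834479  0.67270387]
```

View pics/c5.png

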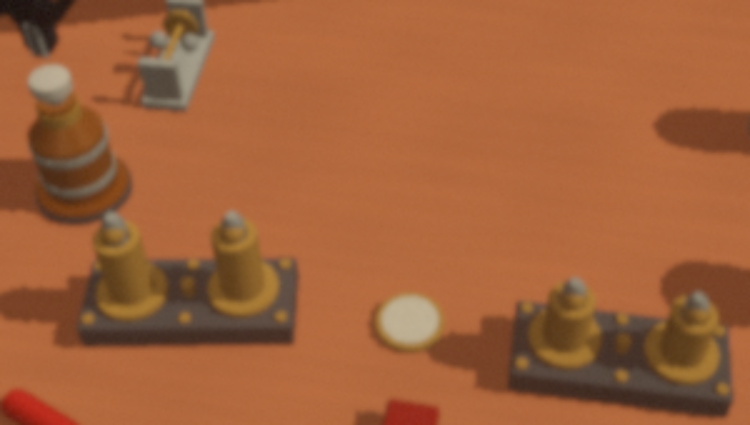

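All four sleeves are home, and the closed fingers are above the cap. Pressing it again.

Emit:
{"method": "servo_tool", "body": {"rows": [[[0,0,1,12,0,0,0],[0,0,1,22,0,0,0],[0,0,1,29,0,0,0],[0,0,1,33,0,0,0],[0,0,1,36,0,0,0],[0,0,1,38,0,0,0],[0,0,1,40,0,0,0],[0,0,1,41,0,0,0],[0,0,1,41,0,0,0],[0,0,1,41,0,0,0]]]}}

```text
clock: 40.42
position: [511.0, -348.1, 145.1]
ee_rot: [1.0, 0.0, 0.0, 0.0]
contact_force: [-2.8, 5.2, 9.1]
gripper_width: 0.1
grasp_force: 4.5
```

Emit:
{"method": "servo_tool", "body": {"rows": [[[0,0,0,1,0,0,0],[0,0,0,2,0,0,0],[0,0,0,2,0,0,0],[0,0,0,2,0,0,0]]]}}

```text
clock: 40.92
position: [511.0, -348.2, 145.0]
ee_rot: [1.0, 0.001, 0.0, 0.001]
contact_force: [-5.9, 6.9, 15.8]
gripper_width: 0.1
grasp_force: 8.1
```

Emit:
{"method": "servo_tool", "body": {"rows": [[[0,0,0,-20,0,0,0],[0,0,0,-60,0,0,0],[0,0,0,-90,0,0,0],[0,0,0,-90,0,0,0],[0,0,0,-90,0,0,0],[0,0,0,-90,0,0,0]]]}}

```text
clock: 41.68
position: [510.6, -348.2, 229.7]
ee_rot: [1.0, 0.0, -0.001, -0.001]
contact_force: [-0.2, 0.7, -0.1]
gripper_width: -0.1
grasp_force: 0.0
```

```bash
python3 - <<'E'
from h import *
s=arm.read_state();print(s['position'],s['contact_force'],s['clock'])
b=arm.get_image('scene')[140:310,110:410,::-1]
cv2.imwrite('pics/c6.png',cv2.resize(b,(750,425)))
E
```

```text
[ 510.61935836 -348.15631555  229.69111109] [-0.22656027  0.72762928 -0.10043033] 41.675
```

View pics/c6.png

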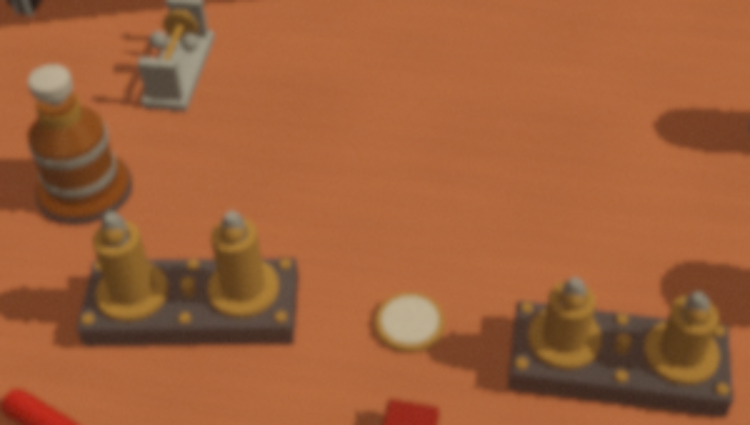

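All the sleeves are home, the cap is back up and the arm is clear, so I'm handing in.

```bash
python3 -c "
from bench import arm
print(arm.job_done())"
```

```text
the job is handed in; nothing more can be done
None
```

I pressed the oiler before any sleeve went on and again at the end, and slid all four sleeves home on their own-height spindles; the job was handed in at about 42 s, and no verdict came back.

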